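# Take a light-touch reading on a sample cell with a hand-held analyser

### The job

The sample has been looked at under the microscope: push the carriage along its rails until it clicks into the reading station (orange mark), then take the analyser out of its charging dock and press its nose lightly on the window of the cell in the carriage, the analyser upright, its foot inside the printed blue frame and square with it, and the sprung nose pushed in about half way. Hold it still there for at least two seconds for the reading, and finish while still holding it so in the gripper. Go gently on the glass, do not knock the microscope, and leave the other things on the bench where they are.

Things in the scene. Friction and masses are not known exactly. Their poses are not given: they have to be found in the camera images.
- stage: Aluminium base plate of the sample slide, fixed on the bench (bench top z = 0): 130 (x) x 370 (y, from -160 to +210) x 12, with two guide rods along its y. Origin: underside, on the rail centre line, midway between the grey end blocks (y -153 and +153, tops at 34). Orange marks on the plate's long edges at y = -55 show the reading station.
- carriage (a joint): Blue carriage, 90 x 90, carrying the cell; the joint is its travel in m along the stage's -y, 0 to 0.19 (end stops). It starts between 0 and 0.05, under the microscope, and slides freely (about 1 N) except at the reading station, 0.150, where a sprung roller clicks in: 5 to 8 N to push in or out, drawn in from 3 mm either side, held to 1 mm, orange pointer at the orange mark.
- knob (a point): Centre of the top of the carriage's black upright push knob: 16 across, 36 tall (82 down to 46 above the bench) on a flat arm (top 37 above the bench), 100 in front (stage -x) of the carriage's centre. Push it sideways or pinch it from above. Axes as the stage's.
- cell: Sample cell fixed on the carriage: black frame 70 x 70 x 15 with a flat pale glass window, screws at the corners. Origin: centre of its underside; its axes are the stage's.
- target (a point): Centre of the blue frame printed on the cell's window, on the glass surface, 55 above the bench. The frame is 31.5 along x by 43.5 along y inside (lines 1.5 wide); the axes are the stage's. It lies 100 along the stage's +x from the knob.
- microscope: Digital microscope fixed on the stage, axes as the stage's: origin on its optical axis at bench height, at stage y = +70. White head 38 across with a black ring light 52 across, from 145 to 281 above the bench; a boom at 236 runs to a steel column (302 tall) 115 along +y from the axis.
- dock: Charging dock fixed on the bench: foot 90 x 110 x 8, grey socket 60 (x) x 74 (y), top 62 above the bench; the analyser stands in it with about 2 mm play each side, its axes along the dock's, its shell 22 deep in the socket. Draw it straight up by at least 70.
- analyser: Hand-held analyser, 0.2 to 0.35 kg, upright, nose down in the dock. Origin: centre of the nose's flat foot when fully out (10 above the bench in the dock), z up. White shell 36 (x) x 50 (y), z 30 to 160, black grip panels on the x faces at z 94 to 150: grip across x at z 120 to 130. Screen on top. Foot 22 (x) x 34 (y); square: its y along the blue frame's y, either way round.
- nose (a joint): Black sprung nose of the analyser: 0 fully out, to 0.010 m fully pushed into the shell; a spring of 0.8 N plus 0.4 N per mm, so about 3 N at half way.
- mortar: White mortar with its pestle, 112 across, about 110 high; bystander. It and the dock stand left and right in front, either way round.
- jar: Amber jar, 60 across, 85 high; bystander.
- glue_stick: Glue stick standing up, 27 across, 88 high, blue cap; bystander.
- calculator: Black desk calculator 105 x 150 x 22; bystander.
- pocket_scale: Pocket scale 78 x 125 x 21 with steel pan; bystander.
- spare_cell: Another sample cell of the same kind, lying on the bench 70 x 70 x 15; bystander, not the one to read.
- white_tile: White reference tile in a black round holder, 54 across, 12 high; bystander.

How it is judged:
By the outcome, as a careful person would: the job done as asked, in the order asked, and still so for the second after the job is handed in, while the arm keeps its last pose, push and grip.
It also fails if it takes over 61 s, if anything falls off the work surface, if the arm or the gripper's body presses on something with over 40 N, if the wrist force passes 120 N, or if a joint passes its speed limit or range.

### The arm

A 7-joint arm with a two-finger parallel gripper is mounted at the origin on the work surface. World frame = base frame: x ahead of the robot, y to its left, z up, the work surface at z = 0. Lengths are in m, angles in rad, forces in N, time in s.
With the tool pointing down it reaches from about 0.4 to 0.85 m from the base axis. Payload 6.9 kg.
Tool frame: the origin (TCP) lies on the centre line of the jaws, within the pads' length; the fingertips stand 11 mm ahead of it and the grasp point (between the pads) lies 8 mm behind it; z points along the fingers, y is the direction in which the jaws open and shut (so a half turn about z gives the same grasp; the last joint's range is limited). The gripper opens to 85 mm and grips with 20 to 120 N. Pads are 22 mm wide; open, the fingers measure 114 mm over their backs; the gripper's body (76 mm by 85 mm) begins 54 mm behind the grasp point. The pads swing forward as they close: fully open they stand 13 mm farther back than shut.
Start: joints at [1.254, 0.507, -0.238, 1.5, 0.126, 1.149, -0.155], TCP at [0.256, -0.57, 0.242] pointing down, gripper open.
Joint ranges: [-3.08, 3.08], [-0.24, 2.05], [-1.43, 1.35], [0, 2.5], [-1.52, 4.66], [0.17, 1.96], [-2.89, 2.89]. Speed limits (rad/s): [2.39, 2.39, 3.14, 3.14, 3.14, 3.14, 3.14].

### API

Orientations are given as a unit quaternion [w, x, y, z].
In Python, from station import manip, viewer gives the robot as it stands. Calls block until the motion is done:
- manip.movep(position, orientation): joint-space move of the TCP to a pose.
- manip.servo_line(position, orientation=None, rate=0.15, guard=None): straight line of the TCP; orientation=None keeps the orientation; rate is the mean speed in m/s. With guard (N) it stops when the force on the tool has changed by that much, and returns True; else False.
- manip.movej(angles): joint-space move.
- manip.move_gripper(opening, newtons=None): finger opening in m; newtons is the grip in N (None keeps the last); returns when the fingers have stopped.
- manip.sleep(seconds).
- manip.inverse_kinematics(position, orientation): joint angles nearest the present ones, or None.
- manip.state(): the state.
- viewer.camera(name): name is "side" or "top" or "wrist"; returns a dict with "pixels" (420x560x3 uint8, red, green, blue), "vfov" (degrees; the focal length in pixels is half the picture's height over the tangent of half this angle, whatever the lens; pixels are square), "cx", "cy" (the principal point, pixels), "world_to_cam" (4x4, takes a point from world to camera coordinates); the wrist camera has in their place "hand_eye" (4x4, takes a point from camera to tool coordinates, whose origin is the TCP and whose axes are the flange's). Camera axes: x right, y down, z forward; pixel columns grow to the right and rows downward; lengths in m; the calibration is good to about 2 mm. A picture is of the moment at which its call begins: read the wrist's pose just before it. There is no depth.
A pose or a line that the arm cannot do raises manip.Unreachable and nothing moves.
- manip.finish_job(): hands the job in, once; it reports no verdict.
The state is a dict: "time_s": time; "qpos": joint angles; "qvel": joint speeds; "joint_efforts": joint torques, N m; "tcp_pos": TCP position; "eef_rot": TCP orientation; "ft_force": force on the tool from outside, world axes, zero at the start; "torque": the same for the moment, N m; "opening": finger opening in m.
Only numpy, scipy, OpenCV 4.12 (cv2) and the standard library are available. Lean on these libraries where they do the work, as an engineer would, in place of code of your own. Each camera call takes 0.05 s, during which the arm holds its last target.

## Working session

There is one attempt and no reset: what is moved stays moved. The work goes in short steps, each a Python script; the robot and the scene stay as the last script left them, time stands still between calls to the robot, and variables do not carry over. Pictures are saved under pics/ and viewed, and the job is handed in when it is done.

```bash
mkdir -p pics; ls; python3 - <<'E'
from station import manip, viewer
import cv2, numpy as np
s=manip.state(); print(s)
for n in ["side","top","wrist"]:
    c=viewer.camera(n); cv2.imwrite(f"pics/{n}0.png",c["pixels"][:,:,::-1])
    print(n,c["vfov"],c["cx"],c["cy"],np.round(c.get("world_to_cam",c.get("hand_eye")),4).tolist())
E
```

```text
pics
{'time_s': 0.0, 'qpos': array([ 1.25451269,  0.50834267, -0.23755359,  1.50112363,  0.12567256,
        1.14888609, -0.15480168]), 'qvel': array([-5.23626551e-04, -5.09633720e-04,  2.05080630e-03,  1.41556413e-04,
       -8.92563982e-05, -1.37595972e-05, -1.88825018e-03]), 'joint_efforts': array([-4.13805201e-04, -6.20587420e+01, -2.18606718e+00, -2.49656957e+01,
        1.29059385e-02,  1.18003279e-02,  1.64945340e-05]), 'tcp_pos': array([ 0.25562509, -0.56981267,  0.24143082]), 'eef_rot': array([-8.67528744e-04,  9.77841252e-01,  2.09345888e-01, -1.81364097e-04]), 'ft_force': array([-0.51454831,  0.58826934, -0.27818029]), 'torque': array([ 0.04634711, -0.04949235,  0.00149813]), 'opening': 0.08551245778790009}
side 46.45471471038364 276.46971166859925 214.44227118624497 [[-0.8109, -0.5852, -0.0001, 0.4376], [-0.4113, 0.57, -0.7113, 0.278], [0.4163, -0.5767, -0.7029, 1.0441], [0.0, 0.0, 0.0, 1.0]]
top 57.324430642201015 276.06821599765885 213.0396197722936 [[-0.003, -1.0, -0.0004, 0.0173], [-0.987, 0.0031, -0.1608, 0.5267], [0.1608, -0.0001, -0.987, 1.1504], [0.0, 0.0, 0.0, 1.0]]
wrist 59.48591418445019 272.4693279416988 213.2179146414348 [[-0.0001, -0.9491, -0.3151, 0.08], [1.0, -0.0001, 0.0, 0.0006], [-0.0001, -0.3151, 0.9491, -0.1309], [0.0, 0.0, 0.0, 1.0]]
```

View pics/top0.png

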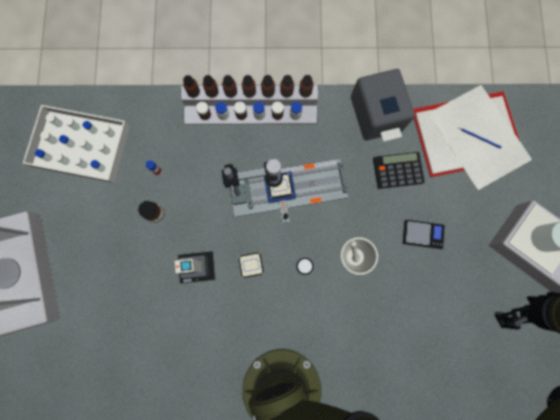

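View pics/side0.png

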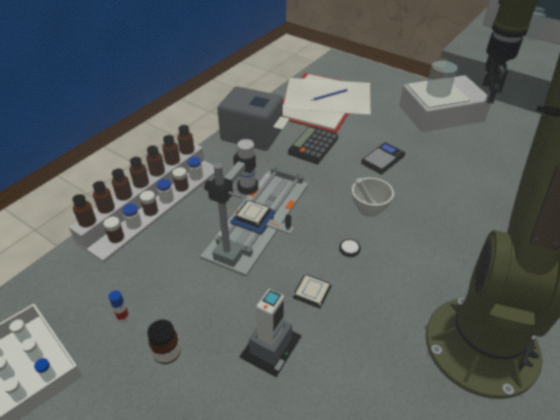

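View pics/wrist0.png

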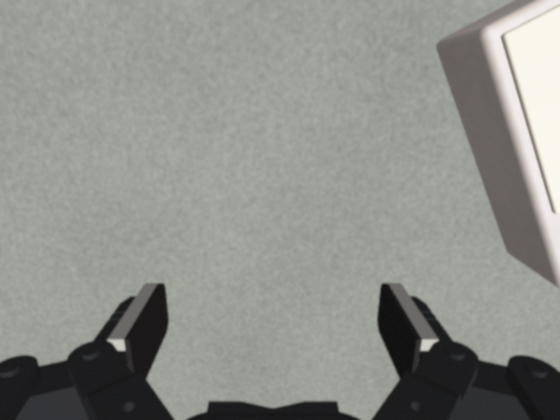

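```bash
cat > h.py <<'E'
from station import manip, viewer
import cv2, numpy as np
from scipy.spatial.transform import Rotation as R
def f_of(c): return c["pixels"].shape[0]/2/np.tan(np.radians(c["vfov"])/2)
def wpose(c,s=None):
    """camera-to-world 4x4"""
    if "world_to_cam" in c: return np.linalg.inv(c["world_to_cam"])
    T=np.eye(4); q=s["eef_rot"]; T[:3,:3]=R.from_quat([q[1],q[2],q[3],q[0]]).as_matrix(); T[:3,3]=s["tcp_pos"]
    return T@c["hand_eye"]
def cast(c,T,uv,z):
    uv=np.atleast_2d(uv).astype(float); f=f_of(c)
    d=np.c_[(uv[:,0]-c["cx"])/f,(uv[:,1]-c["cy"])/f,np.ones(len(uv))]@T[:3,:3].T
    o=T[:3,3]; k=(z-o[2])/d[:,2]
    return o+d*k[:,None]
def proj(c,T,P):
    P=np.atleast_2d(P); W=np.linalg.inv(T); p=P@W[:3,:3].T+W[:3,3]; f=f_of(c)
    return np.c_[f*p[:,0]/p[:,2]+c["cx"],f*p[:,1]/p[:,2]+c["cy"]]
def shot(n,name=None):
    s=manip.state(); c=viewer.camera(n)
    if name: cv2.imwrite(f"pics/{name}.png",c["pixels"][:,:,::-1])
    return c,wpose(c,s),s
def down(yaw):
    """tool z down; jaw (tool y) axis at angle yaw from world y"""
    # tool x = Rz(yaw) x ; tool y = -Rz(yaw) y ; z down
    q=(R.from_euler('z',yaw)*R.from_quat([1,0,0,0])).as_quat()
    return np.array([q[3],q[0],q[1],q[2]])
E
python3 - <<'E'
from h import *
c,T,s=shot("top"); im=c["pixels"]
cv2.imwrite("pics/topz.png",cv2.resize(im[140:300,160:360],None,fx=4,fy=3.75,interpolation=cv2.INTER_CUBIC)[:,:,::-1])
c2,T2,s=shot("side"); im2=c2["pixels"]
cv2.imwrite("pics/sidez.png",cv2.resize(im2[120:390,190:390],None,fx=2.2,fy=2.2,interpolation=cv2.INTER_CUBIC)[:,:,::-1])
hsv=cv2.cvtColor(im,cv2.COLOR_RGB2HSV)
m=cv2.inRange(hsv,(5,150,120),(18,255,255))
n,l,st,ce=cv2.connectedComponentsWithStats(m)
for i in range(1,n):
    if st[i,4]>8: print(st[i],ce[i],cast(c,T,ce[i],0.012))
m=cv2.inRange(hsv,(105,80,40),(125,255,255))
n,l,st,ce=cv2.connectedComponentsWithStats(m)
for i in range(1,n):
    if st[i,4]>8: print('blue',st[i],ce[i],cast(c,T,ce[i],0.04))
E
```

```text
[304 164  10   5  36] [308.75       165.80555556] [[ 0.68701289 -0.09100245  0.012     ]]
[379 166   6   4  22] [381.72727273 167.5       ] [[ 0.68057721 -0.32796429  0.012     ]]
[311 198  10   5  38] [315.36842105 199.92105263] [[ 0.57394971 -0.11031683  0.012     ]]
blue [381  97  18  17 209] [389.27272727 104.97607656] [[ 0.88312434 -0.3545537   0.04      ]]
blue [215 101  12  13 123] [220.60162602 107.09756098] [[0.8775457  0.19541444 0.04      ]]
blue [253 101  12  13 121] [258.27272727 106.95867769] [[0.87763274 0.07265332 0.04      ]]
blue [291 101  11  13 119] [295.99159664 106.76470588] [[ 0.87790976 -0.05027176  0.04      ]]
blue [ 83 121   9   8  56] [ 86.76785714 124.64285714] [[0.81873456 0.62704117 0.04      ]]
blue [463 129  38  19  77] [481.27272727 138.15584416] [[ 0.76897427 -0.64446886  0.04      ]]
blue [ 59 135   9   8  57] [ 63.07017544 138.70175439] [[0.77139953 0.69959938 0.04      ]]
blue [ 35 149  10   8  63] [ 39.17460317 152.87301587] [[0.72427022 0.77186948 0.04      ]]
blue [ 91 160   9   8  55] [ 94.74545455 163.70909091] [[0.68788309 0.5917133  0.04      ]]
blue [145 160  12  11  95] [150.28421053 164.69473684] [[0.68408598 0.41495972 0.04      ]]
blue [265 172  31  31 226] [281.04867257 191.75221239] [[ 5.94883284e-01 -1.21854632e-04  4.00000000e-02]]
blue [432 225  11  16 152] [437.26973684 232.32236842] [[ 0.46535422 -0.48164453  0.04      ]]
```

View pics/topz.png

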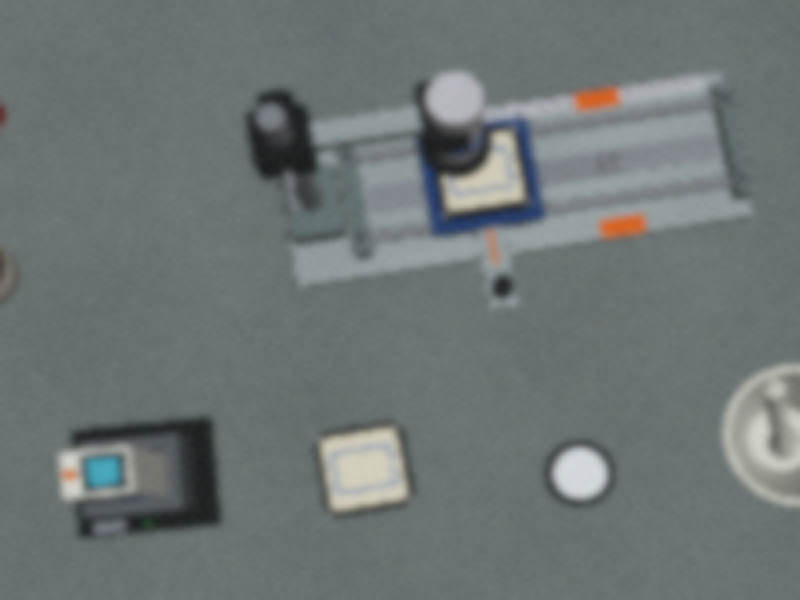

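View pics/sidez.png

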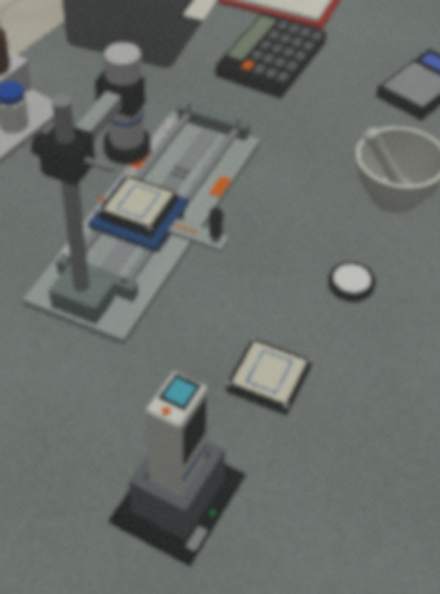

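```bash
python3 - <<'E'
from h import *
c,T,s=shot("top")
k=cast(c,T,[160+502/4,140+286/3.75],.082); print('knob',k)
print('scr',cast(c,T,[160+104/4,140+471/3.75],.17))
print('top',cast(c,T,[[160+58/4,140+450/3.75],[160+62/4,140+500/3.75],[160+135/4,140+493/3.75],[160+132/4,140+443/3.75]],.17))
print('dockfoot',cast(c,T,[[160+72/4,140+432/3.75],[160+80/4,140+537/3.75],[160+220/4,140+522/3.75],[160+210/4,140+418/3.75]],.008))
print('mortar',cast(c,T,[360,255],.1))
yaw=np.radians(9.7)
p=k[0].copy()
for y in [yaw+np.pi,yaw]:
  for z in (.25,.075):
    print(manip.inverse_kinematics([p[0],p[1],z],down(y)))
for z in (.25,.14): print(manip.inverse_kinematics([.44,.27,z],down(-np.pi/2+.1)))
E
```

```text
knob [[ 0.51046819 -0.01250894  0.082     ]]
scr [[0.36250373 0.26019862 0.17      ]]
top [[0.37767243 0.2919525  0.17      ]
 [0.34188922 0.28783999 0.17      ]
 [0.3467238  0.23870691 0.17      ]
 [0.38255895 0.24187049 0.17      ]]
dockfoot [[0.39920185 0.32413803 0.008     ]
 [0.31264573 0.31464039 0.008     ]
 [0.32455522 0.20625068 0.008     ]
 [0.41056059 0.21605074 0.008     ]]
mortar [[ 0.39329012 -0.22747222  0.1       ]]
[ 0.69790197  0.4855743  -1.09605504  1.77767394  0.46776579  1.16967314
  1.19887829]
[ 0.53991117  0.67765036 -0.88719171  2.00265475  0.73126731  0.81522086
  0.96540153]
[ 0.36560116  0.35127048 -0.54138074  1.78120878  0.20410932  1.06501528
 -1.64982535]
[ 0.1655      0.54831541 -0.27929644  2.0072176   0.25048928  0.61837588
 -1.68156936]
[ 0.17064052  0.55073765 -1.22430848  1.76384657  0.5503393   1.22611092
  2.03777797]
[ 0.13340454  0.72139483 -1.22559661  1.91919083  0.77899713  1.08558179
  1.81930287]
```

```bash
python3 - <<'E'
from h import *
yaw=np.radians(9.7)+np.pi
manip.movep([.47,-.06,.26],down(yaw)); print(manip.state()["time_s"])
manip.move_gripper(.05)
manip.servo_line([.470,-.02,.20],down(yaw),rate=.2)
s=manip.state(); print(s["time_s"],s["tcp_pos"],s["ft_force"])
c,T,s=shot("wrist","w1")
print(proj(c,T,[.5105,-.0125,.082]))
E
```

```text
2.2917
3.2417 [ 0.47021778 -0.02000944  0.20034673] [-0.14239199  0.35325968  0.68546834]
[[274.33670648 263.93726223]]
```

View pics/w1.png

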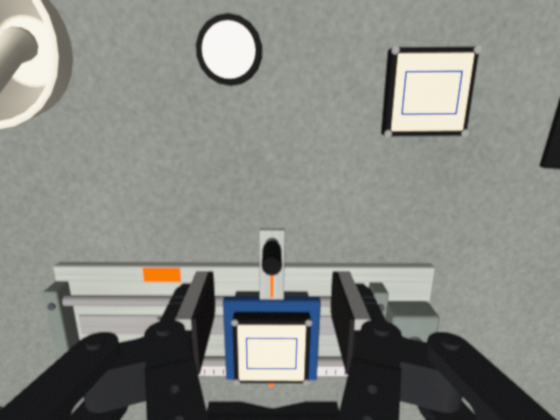

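```bash
python3 - <<'E'
from h import *
c,T,s=shot("wrist"); im=c["pixels"]; hsv=cv2.cvtColor(im,cv2.COLOR_RGB2HSV)
cv2.imwrite("pics/w1z.png",cv2.resize(im[225:390,200:345],None,fx=3.6,fy=3.6,interpolation=cv2.INTER_CUBIC)[:,:,::-1])
m=cv2.inRange(hsv,(5,150,120),(18,255,255))
n,l,st,ce=cv2.connectedComponentsWithStats(m)
for i in range(1,n):
    if st[i,4]>20: print('or',st[i],ce[i],cast(c,T,ce[i],0.012))
w=im[310:385,232:315].astype(int); b=((w[:,:,2]-w[:,:,0])>25).astype(np.uint8)
ys,xs=np.nonzero(b); 
n,l,st,ce=cv2.connectedComponentsWithStats(b)
for i in range(1,n):
    if st[i,4]>20: print('fr',st[i]+np.array([232,310,0,0,0]),ce[i]+[232,310],cast(c,T,[st[i,0]+st[i,2]/2+231.5,st[i,1]+st[i,3]/2+309.5],0.055))
g=cv2.cvtColor(im,cv2.COLOR_RGB2GRAY); kn=(g[228:290,255:290]<60).astype(np.uint8)
n,l,st,ce=cv2.connectedComponentsWithStats(kn)
for i in range(1,n):
    if st[i,4]>20: print('kn',st[i]+np.array([255,228,0,0,0]))
# front plate edge line
e=[]
for u in (70,120,240,300,400,425):
    col=g[250:280,u].astype(int); v=np.argmax(np.diff(col)); e.append((u,250+v+.5))
print(e); P=cast(c,T,e,.012); print(np.degrees(np.polyfit(P[:,1],P[:,0],1)[0]))
E
```

```text
or [144 267  37  14 474] [162.06751055 273.90295359] [[ 0.57398163 -0.11220179  0.012     ]]
or [272 274   2  22  43] [272.48837209 284.25581395] [[ 0.5670861  -0.00477663  0.012     ]]
fr [232 310  83  69 702] [280.7962963  339.40740741] [[0.60283397 0.00180898 0.055     ]]
fr [247 337  47  31  87] [259.56321839 345.04597701] [[6.11836049e-01 5.90107321e-04 5.50000000e-02]]
fr [280 337  18  31  63] [294.3015873  356.76190476] [[0.60900831 0.01712262 0.055     ]]
kn [263 239  19  34 520]
[(70, np.float64(265.5)), (120, np.float64(265.5)), (240, np.float64(265.5)), (300, np.float64(265.5)), (400, np.float64(265.5)), (425, np.float64(266.5))]
-9.688156272297505
```

View pics/w1z.png

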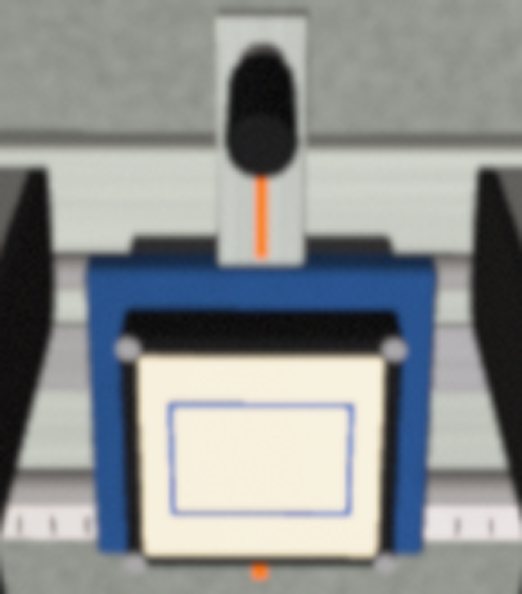

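```bash
python3 - <<'E'
from h import *
c,T,s=shot("wrist")
k=cast(c,T,[272.8,264.7],.082)[0]; t=cast(c,T,[272.5,352.5],.055)[0]
y=np.radians(9.7); ex=np.array([np.cos(y),np.sin(y),0]); ey=np.array([-np.sin(y),np.cos(y),0])
print(k,t,(t-k)@ex,(t-k)@ey)
mk=np.array([.57398,-.1122,.012]); 
d=(mk-k)@ey; print('travel',-d, (mk-k)@ex)
np.save("k.npy",np.r_[k,d])
q=down(y+np.pi)
manip.servo_line([k[0],k[1],.14],q,rate=.2)
manip.servo_line([k[0],k[1],.066],q,rate=.12,guard=8)
manip.move_gripper(.010,20)
s=manip.state(); print(s["time_s"],s["tcp_pos"],s["ft_force"],s["opening"])
e=k+ey*d
r=manip.servo_line([e[0],e[1],.066],q,rate=.06,guard=25)
s=manip.state(); print(r,s["time_s"],s["tcp_pos"],s["ft_force"],s["opening"],e)
shot("wrist","w2");shot("top","t2")
E
```

```text
[ 0.51234792 -0.01415903  0.082     ] [0.61248292 0.00261155 0.055     ] 0.10152908998170194 -0.00034086262776436365
travel 0.10702367601462691 0.04423209651771607
5.075 [ 0.51271094 -0.01409657  0.06665554] [-1.6794162  -0.40609581  6.0554584 ] 0.015034507449915663
False 7.0083 [ 0.53029675 -0.11875349  0.06666113] [-2.63089288  3.69708813  7.65791589] 0.015009408164108297 [ 0.53038027 -0.11965264  0.082     ]
```

View pics/w2.png

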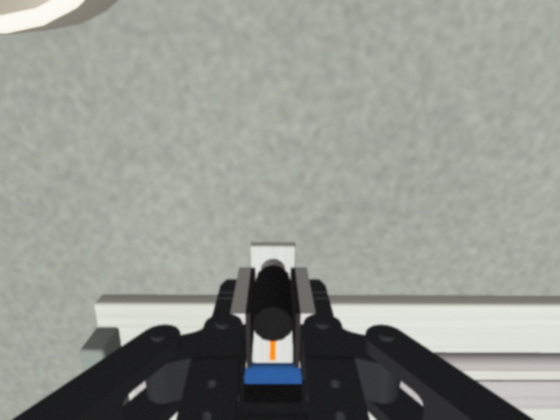

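```bash
python3 - <<'E'
from h import *
y=np.radians(9.7); q=down(y+np.pi)
manip.move_gripper(.035)
s=manip.state(); p=s["tcp_pos"]
manip.servo_line([p[0],p[1],.13],q,rate=.2)
manip.servo_line([p[0]-.05,p[1],.17],q,rate=.2)
c,T,s=shot("wrist","w3"); print(s["time_s"],s["ft_force"])
im=c["pixels"]
E
```

```text
8.3667 [ 0.38049986 -0.27536189 -0.15306841]
```

View pics/w3.png

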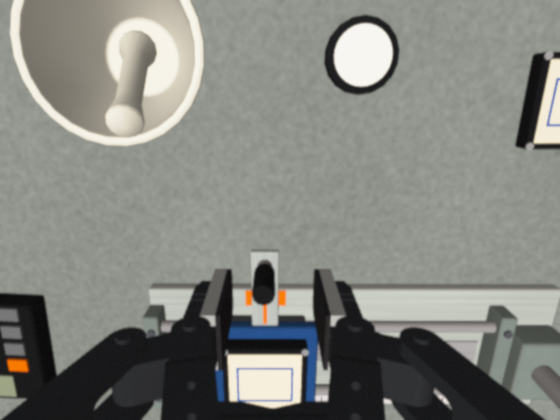

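```bash
python3 - <<'E'
from h import *
c,T,s=shot("wrist"); im=c["pixels"]
cv2.imwrite("pics/w3z.png",cv2.resize(im[240:415,200:335],None,fx=3.4,fy=3.4,interpolation=cv2.INTER_CUBIC)[:,:,::-1])
hsv=cv2.cvtColor(im,cv2.COLOR_RGB2HSV)
m=cv2.inRange(hsv,(5,130,120),(18,255,255)); m[:, :200]=0
n,l,st,ce=cv2.connectedComponentsWithStats(m)
for i in range(1,n):
    if st[i,4]>8: print('or',st[i],ce[i],cast(c,T,ce[i],0.012))
y=np.radians(9.7); ex=np.array([np.cos(y),np.sin(y),0]); ey=np.array([-np.sin(y),np.cos(y),0])
E
```

```text
or [245 290   8  15  87] [248.16091954 296.66666667] [[ 0.57567624 -0.12701545  0.012     ]]
or [278 290   8  15 107] [281.14018692 297.12149533] [[ 0.57119208 -0.0978884   0.012     ]]
or [263 304   4  19  59] [264.11864407 312.71186441] [[ 0.5896605  -0.11029662  0.012     ]]
```

View pics/w3z.png

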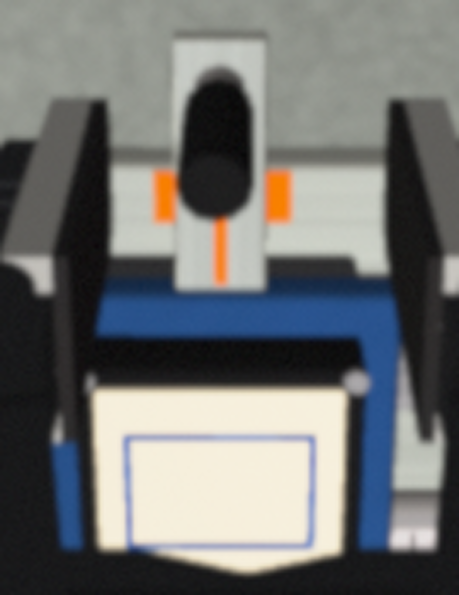

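```bash
python3 - <<'E'
from h import *
c,T,s=shot("wrist")
y=np.radians(9.7); ey=np.array([-np.sin(y),np.cos(y),0]); ex=np.array([np.cos(y),np.sin(y),0])
a=cast(c,T,[[244.5,297],[286,297]],.012)@ey; print(a,a.mean(),a[1]-a[0])
print('pointer',cast(c,T,[[264.3,312.7]],.037)@ey, 'knob',cast(c,T,[200+215/3.4,240+186/3.4],.082)@ey)
f=cast(c,T,[[200+220/3.4,240+491/3.4]],.055); print('frame',f,f@ey)
k=cast(c,T,[200+215/3.4,240+186/3.4],.082); print(k, k+.1*ex)
E
```

```text
[-0.22519071 -0.18812585] -0.2066582810198216 0.03706485456887956
pointer [-0.2069888] knob [-0.2064441]
frame [[ 0.62927103 -0.10214955  0.055     ]] [-0.20671465]
[[ 0.52985233 -0.11886902  0.082     ]] [[ 0.62842268 -0.10202009  0.082     ]]
```

```bash
python3 - <<'E'
from h import *
y=np.radians(6)-np.pi/2; q=down(y)
p=manip.state()["tcp_pos"]
manip.servo_line([p[0]-.02,p[1],.26],down(np.radians(189.7)),rate=.3)
manip.movep([.363,.25,.30],q)
manip.move_gripper(.085)
c,T,s=shot("wrist","w4"); print(s["time_s"],s["tcp_pos"])
shot("top","t4")
E
```

```text
10.9583 [0.36306531 0.24993148 0.30002272]
```

View pics/w4.png

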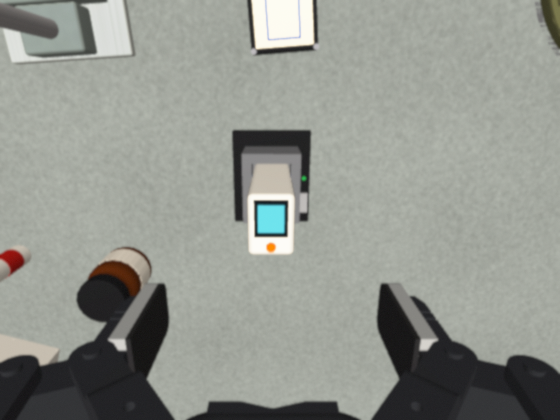

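```bash
python3 - <<'E'
from h import *
c,T,s=shot("wrist"); im=c["pixels"]
cv2.imwrite("pics/w4z.png",cv2.resize(im[120:265,215:325],None,fx=4,fy=4,interpolation=cv2.INTER_CUBIC)[:,:,::-1])
hsv=cv2.cvtColor(im,cv2.COLOR_RGB2HSV)
m=cv2.inRange(hsv,(80,80,100),(100,255,255)); n,l,st,ce=cv2.connectedComponentsWithStats(m); i=1+np.argmax(st[1:,4]); print('scr',st[i],ce[i])
w=((hsv[:,:,2]>222)&(hsv[:,:,1]<40)).astype(np.uint8); w[:185]=0;w[262:]=0;w[:,:235]=0;w[:,305:]=0
cs,_=cv2.findContours(w,cv2.RETR_EXTERNAL,cv2.CHAIN_APPROX_NONE); ct=max(cs,key=cv2.contourArea); r=cv2.minAreaRect(ct); print(r)
b=cv2.boxPoints(r); P=cast(c,T,b,.17); print(P, P.mean(0)); print([np.linalg.norm(P[i]-P[i-1]) for i in range(4)], [np.degrees(np.arctan2(*(P[i]-P[i-1])[1::-1])) for i in range(4)])
g=cv2.cvtColor(im,cv2.COLOR_RGB2GRAY); f=(g<60).astype(np.uint8); f[:120]=0;f[225:]=0;f[:,:225]=0;f[:,320:]=0
cs,_=cv2.findContours(f,cv2.RETR_EXTERNAL,cv2.CHAIN_APPROX_NONE); ct=max(cs,key=cv2.contourArea); h=cv2.minAreaRect(ct); print(h)
E
```

```text
scr [257 204  28  30 836] [270.5 218.5]
((270.5, 223.0), (60.0, 45.0), 90.0)
[[0.38133783 0.24095461 0.17      ]
 [0.34846801 0.23750812 0.17      ]
 [0.34260222 0.28531085 0.17      ]
 [0.37731735 0.28894963 0.17      ]] [0.36243135 0.2631808  0.17      ]
[np.float64(0.048163123854371125), np.float64(0.0330500182792197), np.float64(0.048161275842629525), np.float64(0.03490531995123985)] [np.float64(-85.21159188951471), np.float64(-174.01425509525234), np.float64(96.99568887209176), np.float64(5.98379759433016)]
((271.0, 175.0), (88.0, 76.0), 90.0)
```

View pics/w4z.png

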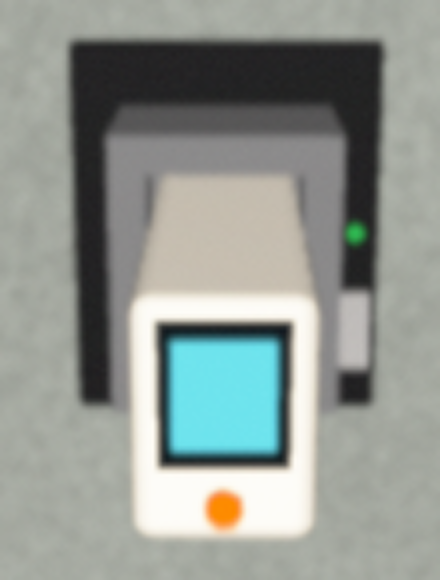

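```bash
python3 - <<'E'
from h import *
q=down(np.radians(6)-np.pi/2); x,y=.3625,.2632
manip.servo_line([x,y,.23],q,rate=.2)
s=manip.state(); print(s["tcp_pos"],s["ft_force"])
r=manip.servo_line([x,y,.127],q,rate=.12,guard=8)
s=manip.state(); print(r,s["time_s"],s["tcp_pos"],s["ft_force"])
if not r:
    manip.move_gripper(.030,45)
    s=manip.state(); print(s["time_s"],s["tcp_pos"],s["ft_force"],s["opening"])
    manip.servo_line([x,y,.150],q,rate=.06,guard=12)
    s=manip.state(); print(s["time_s"],s["tcp_pos"],s["ft_force"],s["opening"])
shot("side","s5"); shot("wrist","w5")
E
```

```text
[0.36239204 0.26354563 0.23040605] [-0.02249513  0.80407477 -0.20625292]
False 12.625 [0.36285004 0.26360651 0.12765631] [-0.60242414  0.29438223  1.09563513]
13.1333 [0.36277844 0.26329545 0.12734239] [ 0.22054951 -0.47720316  5.78898668] 0.035812991566905775
13.6667 [0.36265339 0.26308098 0.15019662] [ 0.54791864 -0.0708145  -2.99909268] 0.03597187558275063
```

View pics/w5.png

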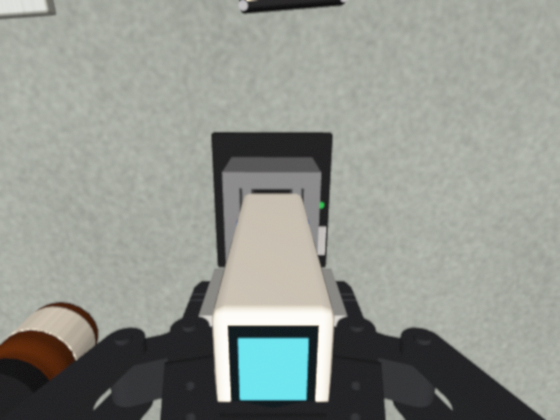

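View pics/s5.png

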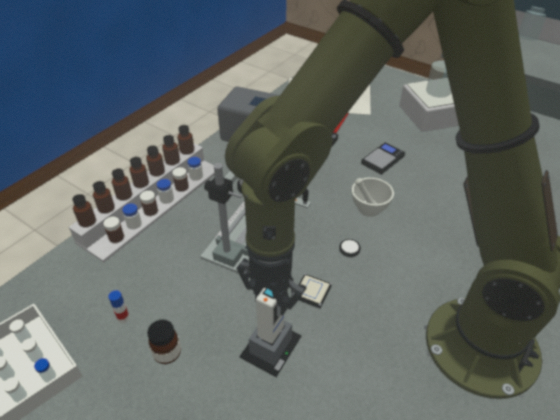

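```bash
python3 - <<'E'
from h import *
p=manip.state()["tcp_pos"]; q=down(np.radians(6)-np.pi/2)
manip.servo_line([p[0],p[1],.255],q,rate=.12)
c,T,s=shot("wrist","w6"); im=c["pixels"]; print(s["time_s"],s["tcp_pos"],s["ft_force"],s["opening"])
shot("side","s6"); shot("top","t6")
cv2.imwrite("pics/w6z.png",cv2.resize(im[160:420,180:370],None,fx=2.3,fy=2.3,interpolation=cv2.INTER_CUBIC)[:,:,::-1])
def tool(uv,z):
    H=c["hand_eye"]; return cast(c,H,uv,z)
print(tool([272,195],.087),tool([272,308],-.043))
E
```

```text
14.7917 [0.36217576 0.26251033 0.25436742] [-0.92006613  0.23224322 -2.39701872] 0.03510984275025627
[[0.0212803  0.00039211 0.087     ]] [[ 0.02508844  0.00052141 -0.043     ]]
```

View pics/w6z.png

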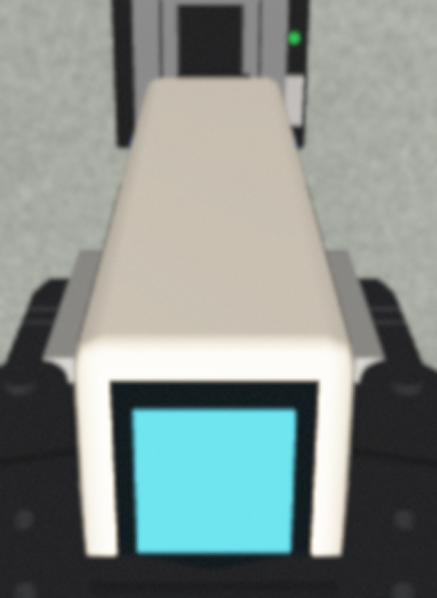

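View pics/s6.png

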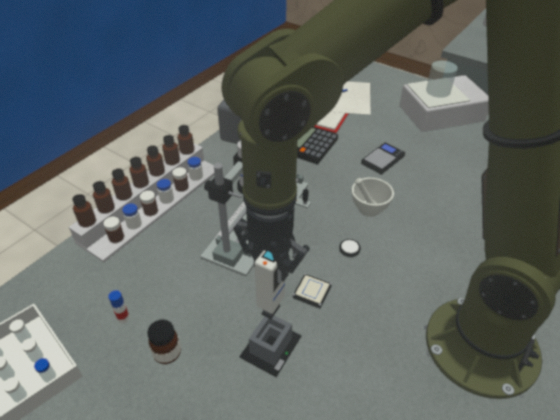

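```bash
python3 - <<'E'
from h import *
q=down(np.radians(9.7)-np.pi/2)
manip.movep([.44,-.09,.255],q)
c,T,s=shot("wrist","w7"); im=c["pixels"]; print(s["time_s"],s["tcp_pos"],s["ft_force"],s["opening"])
shot("side","s7")
g=cv2.cvtColor(im,cv2.COLOR_RGB2GRAY).astype(int)
print(g[180:210,272],g[295:318,272])
print(g[185:215:1,262])
for v in (210,300): print(v,[ (u,int(d)) for u,d in enumerate(np.diff(g[v]),0) if abs(d)>15 and 190<u<350])
cv2.imwrite("pics/w7z.png",cv2.resize(im[160:420,180:370],None,fx=2.3,fy=2.3,interpolation=cv2.INTER_CUBIC)[:,:,::-1])
E
```

```text
18.6583 [ 0.43999552 -0.08984578  0.25490902] [ 0.01014117 -1.15343196 -2.6981845 ] 0.035358234951711594
[150 149 150 149 148 148 148 149 149 149 145 127 100 103 138 161 168 169
 169 168 168 169 168 169 169 169 168 169 169 170] [171 172 171 172 172 172 171 171 171 175 180 189 199 209 219 226 232 237
 241 243 245 245 245]
[150 150 149 148 147 143 127 100 104 137 160 167 168 169 169 168 169 168
 169 169 169 169 170 169 170 170 169 169 169 169]
210 [(315, -23), (316, -37), (317, -31), (319, 17), (320, 59), (321, 70), (322, 51)]
300 [(202, 24), (203, 28), (216, 19), (328, -20), (329, -19), (341, -25), (342, -23)]
```

View pics/w7.png

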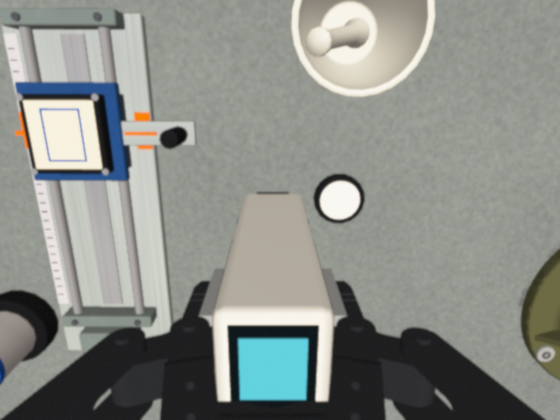

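View pics/s7.png

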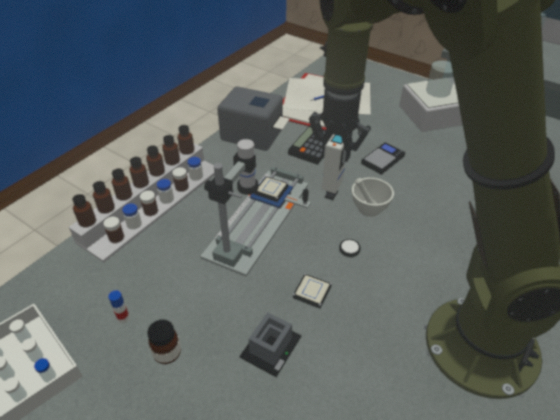

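```bash
python3 - <<'E'
from h import *
c,T,s=shot("wrist"); im=c["pixels"]
cv2.imwrite("pics/w7f.png",cv2.resize(im[70:190,0:200],None,fx=4,fy=4,interpolation=cv2.INTER_CUBIC)[:,:,::-1])
cv2.imwrite("pics/w7n.png",cv2.resize(im[180:320,205:345],None,fx=4,fy=4,interpolation=cv2.INTER_CUBIC)[:,:,::-1])
H=c["hand_eye"]; 
for r in (190.5,191,192): print(cast(c,H,[272,r],.117))
for r in (193.5,194.5): print(cast(c,H,[272,r],.087))
for r in (304,307,309): print(cast(c,H,[272,r],-.043))
E
```

```text
[[0.01615812 0.00041451 0.117     ]]
[[0.01579856 0.00041432 0.117     ]]
[[0.01507848 0.00041393 0.117     ]]
[[0.02218834 0.00044688 0.087     ]]
[[0.02155261 0.00044654 0.087     ]]
[[ 0.026308    0.00057527 -0.043     ]]
[[ 0.02536073  0.00057476 -0.043     ]]
[[ 0.0247261   0.00057442 -0.043     ]]
```

View pics/w7f.png

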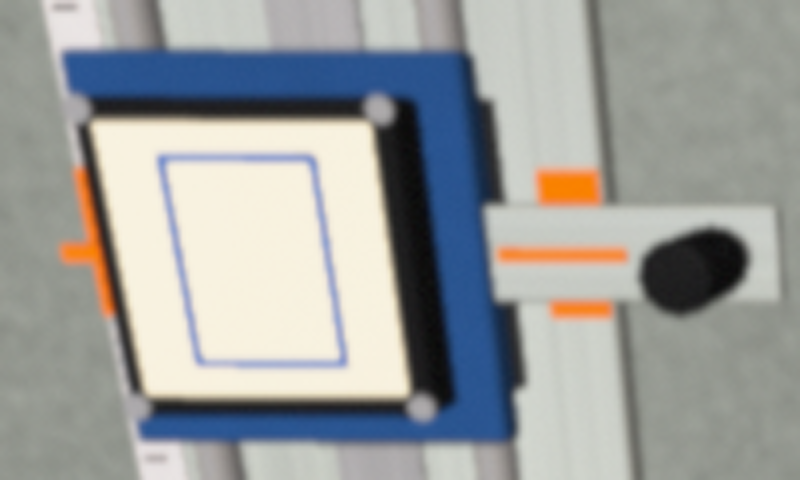

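View pics/w7n.png

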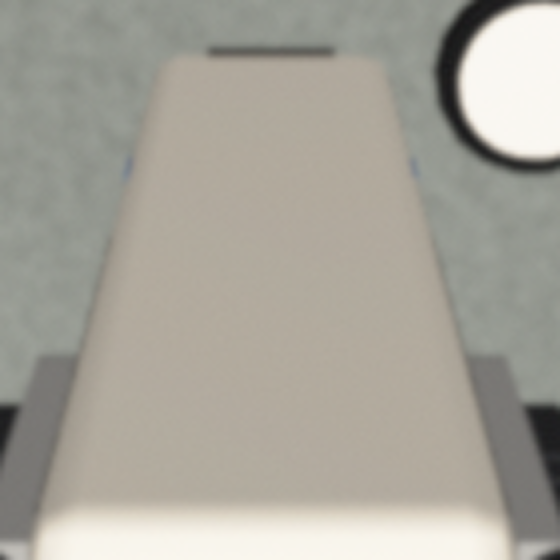

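```bash
python3 - <<'E'
from h import *
c,T,s=shot("wrist")
uv=np.array([(161,156),(314,156),(344,363),(199,363)])/4+[0,70]
P=cast(c,T,uv,.055); print(P,P.mean(0)); y=np.radians(9.7); ey=np.array([-np.sin(y),np.cos(y),0]); ex=np.array([np.cos(y),np.sin(y),0])
print('lx',(P[0]-P[1])@ex,(P[3]-P[2])@ex,'ly',(P[3]-P[0])@ey,'yaw',np.degrees(np.arctan2(*(P[0]-P[1])[1::-1])))
k=cast(c,T,np.array([680,270])/4+[0,70],.082)[0]; print(k+.1*ex)
a=cast(c,T,np.array([(570,171),(582,317)])/4+[0,70],.012)@ey; print('mark',a.mean(),a[1]-a[0],'pointer',cast(c,T,np.array([563,256])/4+[0,70],.037)@ey)
q=s["eef_rot"]; print(R.from_quat([q[1],q[2],q[3],q[0]]).as_matrix()[:,2])
E
```

```text
[[ 0.64890641 -0.12229886  0.055     ]
 [ 0.61624047 -0.12788798  0.055     ]
 [ 0.60932721 -0.08330141  0.055     ]
 [ 0.6416658  -0.07776999  0.055     ]] [ 0.62903497 -0.10281456  0.055     ]
lx 0.03314064182606051 0.032808250868173405 ly 0.04511222362236136 yaw 9.709256196584574
[ 0.62788636 -0.10442001  0.082     ]
mark -0.20659979554181546 0.0357155046458201 pointer [-0.20664174]
[-1.43507153e-04  5.80232904e-05 -9.99999988e-01]
```

```bash
cat >> h.py <<'E'
def fz(n=12):
    a=[]
    for _ in range(n): manip.sleep(.03); a.append(manip.state()["ft_force"])
    return np.mean(a,0),np.std(a,0)
E
python3 - <<'E'
from h import *
q=down(np.radians(9.7)-np.pi/2); X=[.6293,-.1039]
manip.servo_line(X+[.255],q,rate=.15)
manip.servo_line(X+[.185],q,rate=.10,guard=8)
f0=fz(); print(f0); np.save("f0.npy",f0[0])
s=manip.state(); print(s["time_s"],s["tcp_pos"],s["opening"])
c,T,s=shot("wrist","w8"); shot("side","s8"); shot("top","t8")
cv2.imwrite("pics/w8z.png",cv2.resize(c["pixels"][130:320,190:360],None,fx=3,fy=3,interpolation=cv2.INTER_CUBIC)[:,:,::-1])
E
```

```text
(array([ 0.14804236,  0.17634371, -2.91682515]), array([0.38386782, 0.33425184, 0.77388393]))
21.525 [ 0.6293658  -0.10391788  0.18525521] 0.035581789201937955
```

View pics/w8.png

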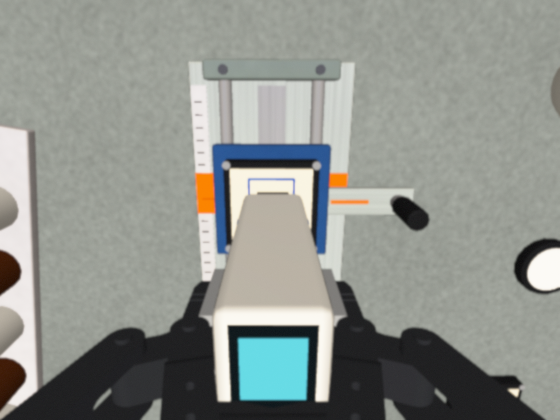

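View pics/w8z.png

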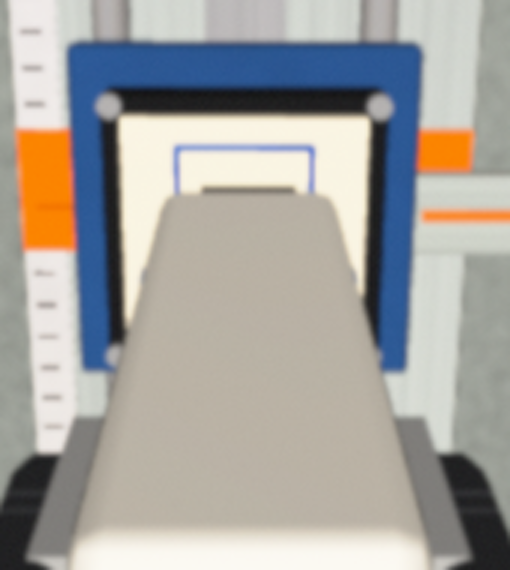

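View pics/s8.png

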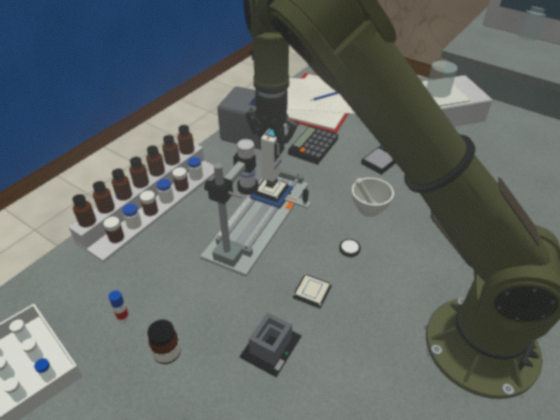

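```bash
python3 - <<'E'
from h import *
q=down(np.radians(9.7)-np.pi/2); X=[.6293,-.1039]
f0=np.load("f0.npy")
for z in (.1760,.1725,.1710,.1695):
    r=manip.servo_line(X+[z],q,rate=.02,guard=6)
    f,sd=fz(16); s=manip.state(); print(r,round(s["tcp_pos"][2],4),np.round(f-f0,2),np.round(sd,2),s["time_s"])
    if r: break
c,T,s=shot("wrist","w9")
cv2.imwrite("pics/w9z.png",cv2.resize(c["pixels"][130:320,190:360],None,fx=3,fy=3,interpolation=cv2.INTER_CUBIC)[:,:,::-1])
E
```

```text
False 0.176 [-0.05 -0.09  0.23] [0.46 0.5  0.36] 22.8083
False 0.1725 [-0.15 -0.57  0.33] [0.6  0.32 0.5 ] 23.6667
False 0.171 [-0.17 -0.3   1.84] [0.37 0.48 0.45] 24.45
False 0.1695 [-0.12 -0.18  2.24] [0.49 0.5  0.41] 25.2333
```

View pics/w9z.png

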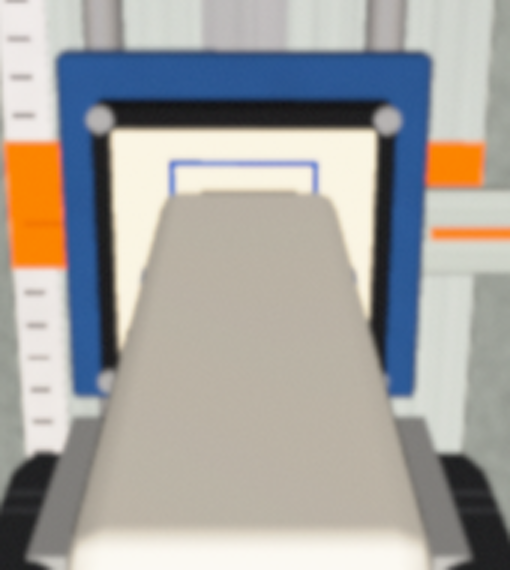

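```bash
python3 - <<'E'
from h import *
c,T,s=shot("wrist"); g=cv2.cvtColor(c["pixels"],cv2.COLOR_RGB2GRAY).astype(int)
y=np.radians(9.7); ey=np.array([-np.sin(y),np.cos(y),0]); ex=np.array([np.cos(y),np.sin(y),0])
print(g[178:200,272].tolist(), g[178:200,262].tolist())
print(c["pixels"][193,250:300].sum(1).tolist())
print(c["pixels"][194,250:300].sum(1).tolist())
def st(u,v):
    P=cast(c,T,[190+u/3,130+v/3],.055)[0]; return np.round(1000*np.array([P@ex,P@ey]),2)
print('frame L/R lines',st(172,175),st(316,175),'top line',st(244,162),'foot L/R',st(202,191),st(298,191),'foot edge',st(250,189.5))
E
```

```text
[245, 245, 244, 243, 234, 203, 166, 197, 235, 243, 244, 245, 244, 242, 232, 203, 174, 171, 176, 177, 177, 178] [245, 245, 244, 243, 234, 205, 173, 204, 236, 244, 245, 244, 244, 242, 232, 204, 173, 172, 175, 177, 177, 177]
[686, 684, 684, 685, 684, 681, 663, 628, 600, 596, 599, 593, 599, 596, 596, 600, 595, 593, 598, 594, 598, 596, 595, 596, 595, 599, 598, 595, 594, 596, 598, 594, 598, 597, 595, 598, 594, 601, 629, 667, 683, 684, 679, 646, 539, 528, 642, 698, 714, 718]
[616, 616, 616, 615, 614, 610, 587, 543, 517, 512, 512, 516, 511, 509, 510, 511, 512, 513, 512, 510, 511, 510, 512, 513, 508, 509, 509, 513, 511, 513, 514, 512, 511, 512, 510, 511, 515, 518, 547, 589, 612, 615, 610, 581, 530, 532, 600, 662, 686, 703]
frame L/R lines [ 619.37 -226.82] [ 586.34 -226.81] top line [ 602.85 -229.88] foot L/R [ 612.54 -223.02] [ 590.42 -223.02] foot edge [ 601.48 -223.38]
```

```bash
python3 - <<'E'
from h import *
q=down(np.radians(9.7)-np.pi/2); X=[.6293,-.1039]
manip.servo_line(X+[.180],q,rate=.04)
X=[.63085,-.10465]
manip.servo_line(X+[.180],q,rate=.02)
f0,sd=fz(33); np.save("f0.npy",f0); print(f0)
for z in (.1712,.1690,.1675):
    r=manip.servo_line(X+[z],q,rate=.02,guard=7)
    f,sd=fz(25); s=manip.state(); print(r,np.round(s["tcp_pos"],4),np.round(f-f0,2),s["time_s"])
    if r: break
c,T,s=shot("wrist","w10"); shot("side","s10")
cv2.imwrite("pics/w10z.png",cv2.resize(c["pixels"][130:320,190:360],None,fx=3,fy=3,interpolation=cv2.INTER_CUBIC)[:,:,::-1])
E
```

```text
[ 0.04248751 -0.04412404 -2.82242079]
False [ 0.6308 -0.1046  0.1712] [0.04 0.25 1.59] 28.525
False [ 0.6309 -0.1046  0.169 ] [0.45 0.26 2.51] 29.6167
False [ 0.6309 -0.1047  0.1675] [ 0.69 -0.03  2.76] 30.7
```

View pics/w10z.png

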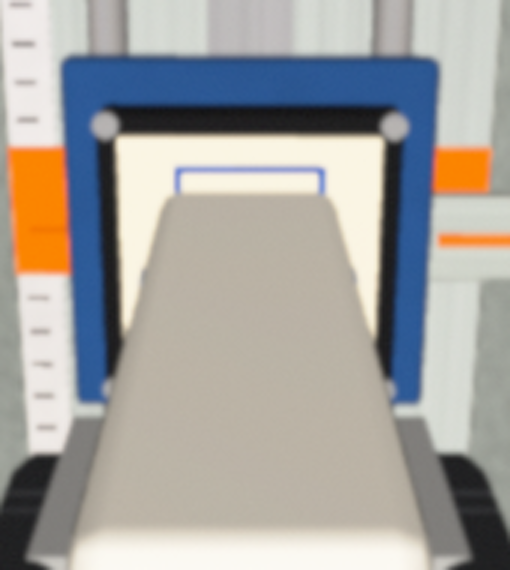

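View pics/s10.png

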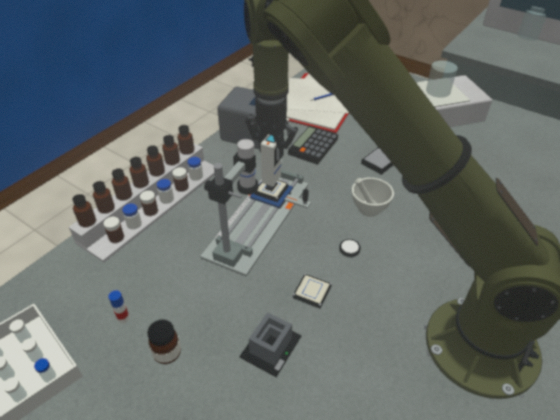

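```bash
python3 - <<'E'
from h import *
manip.sleep(1.0)
c,T,s=shot("wrist"); y=np.radians(9.7); ey=np.array([-np.sin(y),np.cos(y),0]); ex=np.array([np.cos(y),np.sin(y),0])
f=lambda u,v,z: cast(c,T,[190+u/3,130+v/3],z)[0]@ey*1000
print('mark edges',f(38,148,.012),f(42,272,.012),f(463,148,.012),'pointer',f(475,240,.037))
F=[cast(c,T,[190+u/3,130+170/3],.055)[0]@ex*1000 for u in (178,323)]; print('frame x mid',np.mean(F),'tcp',s["tcp_pos"]@ex*1000, s["tcp_pos"]@ey*1000,'frame line y',f(250,170,.055))
f0=np.load("f0.npy"); g,sd=fz(40); s=manip.state(); print(g-f0,s["tcp_pos"],s["opening"],s["time_s"])
manip.sleep(1.5); print(manip.state()["time_s"])
E
```

```text
mark edges -224.66771548279203 -189.7463048854977 -224.64290466052861 pointer -207.02670442712778
frame x mid 602.7740597372467 tcp 604.210155760544 -209.49074797829698 frame line y -229.53426976615492
[ 1.53714383 -0.02934915  2.88073557] [ 0.63086702 -0.10466203  0.16749953] 0.03564209686929144 33.1833
34.6833
```

```bash
python3 - <<'E'
from h import *
manip.finish_job(); print(manip.state()["time_s"])
E
```

```text
the job is handed in; nothing more can be done
the job is handed in; nothing more can be done
```

I finished the task and handed it in at about 35 s, with the analyser still in the gripper and pressing on the window. `finish_job` gives no verdict, so the checks below are my own measurements.

**What I did**
- **Carriage:** I pinched the knob, slid the carriage about 107 mm to the reading station and released it.
- **Analyser:** I drew it straight up out of the dock and carried it around the front of the microscope.
- **Placing:** I pressed it on the window once and found the foot about 1.4 mm off in x and 1 mm off in y, still inside the frame. I lifted it, corrected both and pressed again, then held still for about 4 s before handing in.

**Last checks**
- **Carriage position:** the pointer was within 0.3 mm of the centre of the orange mark, so I take it as clicked in.
- **Nose:** the push was about 2.8 to 2.9 N, which is roughly 5 mm in, or half way.
- **Foot in the frame:** it should be within about 0.5 mm of centre, with more than 4 mm of margin on each side, and square to the frame (yaw 9.7°). I worked this out from the first press plus the correction, because the shell hid the foot at the end.

**Less certain**
- **Uprightness:** the wrist pictures suggest the analyser may lean about 0.5 to 1° in the jaws, which is close to what the camera calibration can show. I left it uncorrected.
- **Sideways force:** the x reading rose to about 1.5 N during the hold. I took it for sensor drift but did not confirm that.
- **Bench:** the pictures showed nothing touched or moved among the microscope and the other things on the bench.

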